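# Put the check kit back in its fitted tray

### The arm

A 6-joint arm with a two-finger parallel gripper is mounted at the origin on a cart in front of the work surface, level with it; the furniture and walls round the work are solid. World frame = base frame: x ahead of the robot, y to its left, z up, the work surface at z = 0. Lengths are in m, angles in rad, forces in N, time in s.
With the tool pointing down it reaches from about 0.375 to 0.825 m from the base axis. Payload 5.5 kg.
Tool frame: the origin (TCP) lies at the very end of the fingers, on their centre line; the grasp point (between the pads) lies robot.grip_depth behind it (robot.grip_depth is the distance from the TCP to the grasp point, in m); z points along the fingers, y is the direction in which the jaws open and shut (so a half turn about z gives the same grasp; the last joint's range is limited). The gripper opens to 85 mm and grips with 20 to 120 N. Pads are 22 mm wide; open, the fingers measure 114 mm over their backs; the gripper's body (76 mm by 85 mm) begins 54 mm behind the grasp point. The pads swing forward as they close: fully open they stand 13 mm farther back than shut.
Start: joints at [-1.316, 0.314, -0.047, 1.21, 0, 1.571], TCP at [0.151, -0.581, 0.231] pointing down, gripper open.
Joint ranges: [-2.67, 2.67], [-0.69, 1.73], [-1.03, 1.25], [-2.08, 2.16], [-1.42, 1.45], [-3.14, 3.14]. Speed limits (rad/s): [2.39, 2.39, 3.01, 3.14, 3.14, 3.14].

### API

Orientations are given as [roll, pitch, yaw] about the fixed x, y, z axes, in that order (R = Rz(yaw) Ry(pitch) Rx(roll)).
In Python, from bench import sense, read_camera, camera_model, hand_in, spotter, robot gives the robot as it stands.
- The arm moves only by the tool send_rows, never from a script. Its argument "increments" is a list of rows, each a list of 3 entries, a list of its own where there are three numbers: the finger opening in m, from 0 to 0.0854, then the shift along the tool's x, y, z in m, then the turn about the tool's z in degrees. In form: [[hand, [x, y, z], twist], ...]. A call has 1 to 20 rows; each row shifts and turns the commanded pose from where the row before left it, along the tool's axes as they then stand; what a row does not reach is not made up. A row lasts 1/10 s, in which the tool goes at most 50 mm and 8.59 degrees, less where a joint would pass 70% of its speed; a pose out of reach is approached as far as the arm can. A call is refused whole if a number of a shift passes 0.05 or a number of a turn 8.59, either way. A call with a gripper value outside its range is refused whole. The fingers move at their own pace and stop on an object; "force" is the grip in N (left out, the last holds). Time passes only in rows, so rows that do not move let the fingers close. It gives the time, the measured TCP pose, the force and the opening at its end, in the units of the state.
- sense(): the state, without advancing time (a new reading comes with each control period).
- read_camera(name): name is "scene" or "top" or "wrist"; returns the picture (480x640x3 uint8, blue, green, red); there is no depth.
- camera_model(name): a dict with "camera_matrix" (3x3 intrinsics, pixels), "R" (3x3) and "t" (3): a world point X has camera coordinates R X + t. Camera axes: x right, y down, z forward; pixel columns grow to the right and rows downward; lengths in m; the calibration is good to about 2 mm. A picture is of the moment at which its call begins: read the wrist's pose just before it. camera_model takes no time and is no camera call; for the wrist camera it gives the pose at the moment of the call.
- hand_in(): hands the job in, once; it reports no verdict.
Trained networks look in the newest picture that a camera, given by its name, has taken for a name from the list of things; names that differ only in an ending like _2 or _b are one class to them, and where a whole thing is asked for, a point or a joint stands for the part that bears it (a point fixed in the world has none). Each returns a list of dicts, best first, with "confidence" (0 to 1); they miss things now and then, are a little off and sometimes report something else, mostly with a low value. They report only what shows in the picture. A call takes as long as a camera call.
- spotter.spot_in(target, camera): "centre" ([x, y, z] in m, in world coordinates, good to about 4 mm: the middle of the surface that is visible of it).
- spotter.silhouettes(target, camera): "pixels" (480x640 bool, what is visible of it).
The state is a dict: "time": time; "q": joint angles; "joint_velocities": joint speeds; "effort": joint torques, N m; "tcp_pos": TCP position; "ee_rot": TCP orientation; "ft_force": force on the tool from outside, world axes, zero at the start; "moment": the same for the moment, N m; "width": opening from 0.0 (shut) to 1.0 (fully open).
Only numpy, scipy, OpenCV 4.12 (cv2) and the standard library are available. Lean on these libraries where they do the work, as an engineer would, in place of code of your own. Each camera call takes 0.05 s, during which the arm holds its last target. There are 200 camera calls.

### The job

The hourly checks are done: put the check kit back in its foam-lined tray, each piece in the cut-out made for it, right down on the cut-out's floor. The thermometer goes with its head in the wide part of its slot, the marker and the timer lie flat in theirs, and the large and the small check weight stand upright in the large and the small round well.

Things in the scene. Friction and masses are not known exactly. Their poses are not given: they have to be found in the camera images.
- probe: Probe thermometer lying flat, 198 mm long, 60 g: red box-shaped head 24 mm wide, 76 long, 17 high, and a thin steel stem, 4 mm thick. Origin on its underside, halfway along; y runs along it, head from y = +23 to +99 mm, stem towards -y; z up. Take it across the head at about y = +59 mm, where its weight is.
- marker_mid (a point): Middle of the marker pen, a white and black round rod 135 mm long and 16 to 17 mm thick, lying on the table, 15 g. The point is on its centreline, halfway along, 8 mm above what it lies on; y runs along the pen (x and z turn if it rolls). Either end may point either way.
- timer: Flat white pocket timer with a display and three keys, 70 mm (x) by 66 mm (y), sides 18 mm high, 90 g. Origin in the middle of its underside, z up. Can be taken across the 66 mm. It may lie in its cut-out any way round.
- large_weight: Large check weight, polished steel, 500 g: upright cylinder 38 mm across and 47 mm high, with a knob 23 mm across on a neck, 66 mm high overall. Origin in the middle of its underside, z up. Can be taken by the cylinder.
- small_weight: Small check weight of the same form, 100 g: cylinder 24 mm across and 26 mm high, knob 15 mm across, 40 mm high overall. Origin in the middle of its underside, z up. Can be taken by the cylinder and knob.
- probe_place (a point): Thermometer slot in a foam insert 240 x 100 mm. Point: on its floor, where the seated thermometer's origin belongs; axes as the seated thermometer's (head end +y). Head part 42 mm wide, y = +15 to +107 mm; stem part 20 mm wide, to y = -107. From y = +26 to +92 the foam is cut away to the floor across all 100 mm, for fingers. Floor 10 mm above the table, foam top 21, tray rim 24, for every insert.
- marker_place (a point): Marker slot, 31 mm wide and 152 long, in a dark foam insert 240 x 100 mm on a grey floor. The point is the middle of its floor, y along the slot, z up. From y = -36 to +36 mm the foam is cut away to the floor across all 100 mm, for fingers. All inserts lie parallel in one white tray, 256 x 316 mm, fixed on the table; which is where in it changes.
- timer_place (a point): Cut-out for the timer, 86 mm (x) by 82 mm (y), 11 mm deep, in a foam insert 100 mm (x) by 116 mm (y). The point is the middle of its floor, z up. For fingers the foam is cut away to the floor from x = -25 to +25 mm along all 116 mm in y.
- large_place (a point): Large round well, 50 mm across, 11 mm deep, its mouth chamfered by 3 mm, in a foam insert 100 mm (x) by 62 mm (y), for the large weight. The point is the middle of the well's floor, z up.
- small_place (a point): Small round well, 36 mm across, 11 mm deep, its mouth chamfered by 3 mm, in an insert of the same size beside the large well's (62 mm from centre to centre along y), for the small weight; the large one does not fit. The point is the middle of the well's floor, z up.

How it is judged:
At the end, for the whole second after the job is handed in: Each piece released, at rest and within 4 mm of the floor of its own cut-out: thermometer and marker within 12 mm of their places and lengthwise within 0.15 and 0.2 rad, timer within 14 mm, weights within 10 mm of the middle of their wells; thermometer, timer and weights level within 0.1 rad (horizontal distance between probe and probe_place below 0.012 m and z of probe in the frame of probe_place between -0.004 and 0.004 m and angle between the y axis of probe and the y axis of probe_place, either way round below 0.15 rad and angle between each of probe, timer, large_weight, small_weight's own z axis and vertical below 0.1 rad and horizontal distance between marker_mid and marker_place below 0.012 m and z of marker_mid in the frame of marker_place between 0.004 and 0.012 m and angle between the y axis of marker_mid and the y axis of marker_place, either way round below 0.2 rad and horizontal distance between timer and timer_place below 0.014 m and z of timer in the frame of timer_place between -0.004 and 0.004 m and horizontal distance between large_weight and large_place below 0.01 m and z of large_weight in the frame of large_place between -0.004 and 0.004 m and horizontal distance between small_weight and small_place below 0.01 m and z of small_weight in the frame of small_place between -0.004 and 0.004 m and linear speed of each of probe, marker, timer, large_weight, small_weight below 0.02 m/s and angular speed of each of probe, marker, timer, large_weight, small_weight below 0.3 rad/s); the robot touches nothing.
It also fails if it takes over 128 s, if anything falls off the work surface, if the arm or the gripper's body presses on something with over 40 N, if the wrist force passes 120 N, or if a joint passes its speed limit or range.

## Working session

There is one attempt and no reset: what is moved stays moved. The work goes in short steps, Python scripts to look and compute and a tool call to move; the robot and the scene stay as the last step left them, time stands still between calls to the robot, and variables do not carry over. Pictures are saved under pics/ and viewed, about 12 in all and at most 16, crops included, and the job is handed in when it is done.

Besides the shell and the picture viewer there is one more tool, called as a command line: name --argument value ..., lists and objects as JSON in quotes. send_rows: Moves the arm, as the interface text tells. Its arguments: {"type":"object","properties":{"increments":{"type":"array"},"force":{"type":"number"}},"required":["increments"]}

```bash
mkdir -p pics; ls; python3 - <<'E'
from bench import *
import cv2
s=sense(); print({k:s[k] for k in('time','tcp_pos','ee_rot','width','ft_force')},robot, getattr(robot,'grip_depth',None))
for c in('top','scene'):
    cv2.imwrite(f'pics/{c}0.png',read_camera(c))
    m=camera_model(c);print(c,m)
for n in['probe','marker_mid','timer','large_weight','small_weight','probe_place','marker_place','timer_place','large_place','small_place']:
    for c in('top','scene'):
        try: print(n,c,[(d['confidence'],[round(float(v),3) for v in d['centre']]) for d in spotter.spot_in(n,c)][:3])
        except Exception as e: print(n,c,e)
E
```

```text
pics
{'time': 0.0, 'tcp_pos': array([ 0.15107402, -0.58010029,  0.23044046]), 'ee_rot': array([-3.13994496e+00, -2.05296226e-06,  2.54737378e-01]), 'width': 0.9977232754990154, 'ft_force': array([-0.06740174,  0.67823912, -0.38125533])} <Robot object at 0x7faccb9efa10> 0.0187
top {'camera_matrix': array([[487.40453991,   0.        , 318.79672786],
       [  0.        , 487.40453991, 237.04710602],
       [  0.        ,   0.        ,   1.        ]]), 'R': array([[ 0.07822765, -0.99693387, -0.00181365],
       [-0.9715838 , -0.07583057, -0.2242201 ],
       [ 0.22339508,  0.01930232, -0.97453684]]), 't': array([-0.03227931,  0.54284042,  0.91489745])}
scene {'camera_matrix': array([[441.36837492,   0.        , 314.3938132 ],
       [  0.        , 441.36837492, 240.55259331],
       [  0.        ,   0.        ,   1.        ]]), 'R': array([[-0.83434969, -0.55095393, -0.01761734],
       [-0.39291735,  0.61683132, -0.68200812],
       [ 0.38662198, -0.56211111, -0.73113237]]), 't': array([0.43207301, 0.23412206, 0.94247099])}
probe top [(0.67, [0.489, -0.102, 0.011])]
probe scene [(
[... 292 characters left out ...]
]
large_weight scene [(0.51, [0.621, -0.213, 0.038]), (0.5, [0.441, 0.21, 0.019])]
small_weight top [(0.61, [0.437, -0.217, 0.026])]
small_weight scene [(0.69, [0.435, -0.215, 0.025])]
probe_place top [(0.86, [0.536, 0.302, 0.019])]
probe_place scene [(0.91, [0.529, 0.303, 0.028])]
marker_place top [(0.73, [0.509, 0.101, 0.019])]
marker_place scene [(0.72, [0.51, 0.1, 0.021])]
timer_place top [(0.87, [0.586, 0.197, 0.011])]
timer_place scene [(0.66, [0.59, 0.183, 0.01])]
large_place top [(0.75, [0.438, 0.218, 0.019])]
large_place scene [(0.59, [0.439, 0.211, 0.02]), (0.23, [0.492, -0.103, 0.014])]
small_place top [(0.57, [0.499, 0.207, 0.021])]
small_place scene [(0.82, [0.5, 0.203, 0.022])]
```

View pics/top0.png

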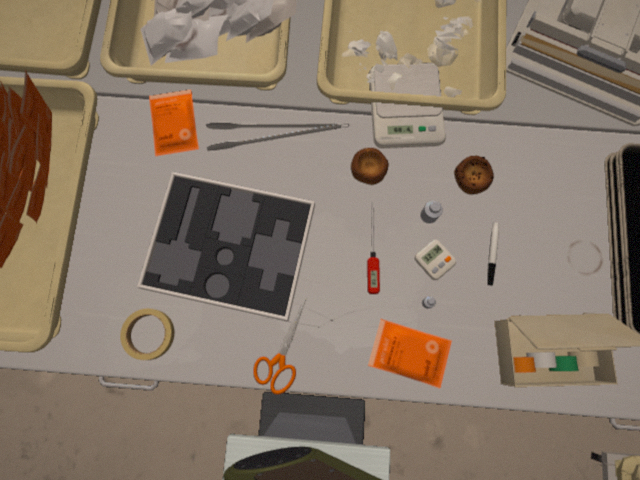

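View pics/scene0.png

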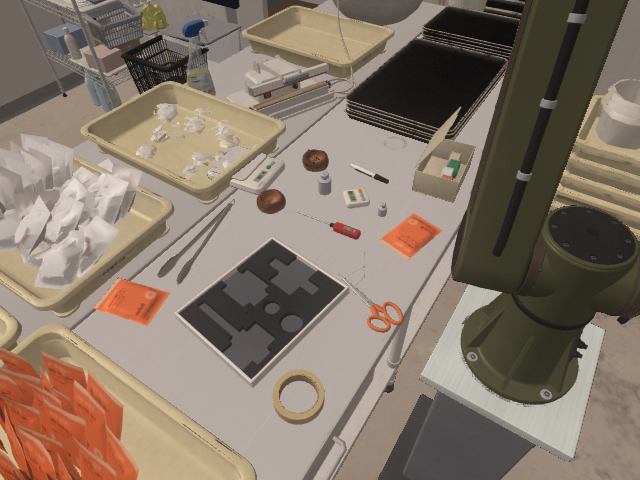

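The top view shows the tray with corners at about (174,174), (314,203), (290,318) and (139,286). The probe slot is on the left with its head end down, the timer and wells are in the middle, and the marker slot is on the right. The loose pieces are the probe (373,260), marker (492,255), timer (436,259), large weight (432,210) and small weight (429,302). The scene view agrees.

```bash
cat > h.py <<'E'
import numpy as np, cv2
from bench import *
from scipy.spatial.transform import Rotation as Ro
def back(m,px,z):
    """pixels -> world points on plane z"""
    px=np.atleast_2d(np.asarray(px,float)); d=np.c_[px,np.ones(len(px))]@np.linalg.inv(m['camera_matrix']).T@m['R']
    o=-m['R'].T@m['t']; return (o+d*((z-o[2])/d[:,2])[:,None])[:,:2]
def proj(m,X):
    c=np.atleast_2d(X)@m['R'].T+m['t']; p=c@m['camera_matrix'].T; return p[:,:2]/p[:,2:]
def rectW(m,mask,z):
    """min-area rect of the mask's biggest blob on plane z: centre, (long,short), angle of long axis (deg, world)"""
    c=max(cv2.findContours(mask.astype(np.uint8),cv2.RETR_EXTERNAL,cv2.CHAIN_APPROX_NONE)[0],key=cv2.contourArea)
    w=back(m,c[:,0],z); (cx,cy),(a,b),t=cv2.minAreaRect((w*1000).astype(np.float32))
    if a<b:a,b,t=b,a,t+90
    return np.round([cx/1000,cy/1000],4),np.round([a,b],1),round((t+90)%180-90,1)
def yaw(): return Ro.from_euler('xyz',sense()['ee_rot']).as_matrix()[:2,0]
def go(x,y,z,yawdeg=None):
    """print the twist (deg) and then the shift in the turned tool's axes (mm)"""
    s=sense(); R=Ro.from_euler('xyz',s['ee_rot']).as_matrix(); psi=np.degrees(np.arctan2(R[1,0],R[0,0]))
    tw=0. if yawdeg is None else -(((yawdeg-psi)+90)%180-90)
    R2=R@Ro.from_euler('z',tw,degrees=True).as_matrix()
    print('t',round(s['time'],2),'yaw %.1f twist %.1f shift mm'%(psi,tw),np.round(R2.T@(np.array([x,y,z])-s['tcp_pos'])*1000,1))
E
python3 - <<'E'
from h import *
for c in('top','scene'):
    im=read_camera(c); m=camera_model(c)
    ctr=proj(m,[[.512,.205,.021]])[0].astype(int)
    g=cv2.cvtColor(im,cv2.COLOR_BGR2GRAY); dk=cv2.morphologyEx((g<115).astype(np.uint8),cv2.MORPH_CLOSE,np.ones((3,3)))
    n,l=cv2.connectedComponents(dk); print(c,'foam',rectW(m,l==l[ctr[1],ctr[0]],.021))
    for n,z in(('probe',.012),('marker_mid',.008),('timer',.018),('large_weight',.03),('small_weight',.018)):
        d=spotter.silhouettes(n,c)
        if d: print(c,n,d[0]['confidence'],*rectW(m,d[0]['pixels'],z))
        if n=='probe' and d:
            hsv=cv2.cvtColor(im,cv2.COLOR_BGR2HSV); red=((hsv[...,0]<8)|(hsv[...,0]>172))&(hsv[...,1]>130)&cv2.dilate(d[0]['pixels'].astype(np.uint8),np.ones((5,5))).astype(bool)
            print(' head',*rectW(m,red,.017))
go(.50,-.18,.30,0)
E
```

```text
top foam (array([0.5258, 0.2002]), array([302.1, 241.6]), 82.1)
top probe 0.87 [ 0.5181 -0.1051] [148.5  24.8] 3.2
 head [ 0.483  -0.1075] [75.  22.6] 3.2
top marker_mid 0.85 [ 0.5491 -0.355 ] [130.9  15.9] -5.0
top timer 0.78 [ 0.5243 -0.2319] [70.1 66.8] 44.9
top large_weight 0.93 [ 0.623  -0.2182] [51.5 36.8] -41.1
scene foam (array([0.5204, 0.2056]), array([308.3, 256.9]), 82.0)
scene probe 0.84 [ 0.4875 -0.1026] [90.6 38.6] 2.4
 head [ 0.4826 -0.0981] [77.4 33.6] 4.1
scene marker_mid 0.46 [ 0.553  -0.3548] [136.1  24.3] -4.6
scene large_weight 0.77 [ 0.6274 -0.2173] [95.1 35.2] -57.8
t 1.7 yaw 14.6 twist 14.6 shift mm [ 348.8 -400.6  -68.7]
```

send_rows --increments '[[0.085, [0, 0, -0.035], 7.3], [0.085, [0, 0, -0.035], 7.3], [0.085, [0.032, -0.036, 0], 0], [0.085, [0.032, -0.036, 0], 0], [0.085, [0.032, -0.036, 0], 0], [0.085, [0.032, -0.036, 0], 0], [0.085, [0.032, -0.036, 0], 0], [0.085, [0.032, -0.036, 0], 0], [0.085, [0.032, -0.036, 0], 0], [0.085, [0.032, -0.036, 0], 0], [0.085, [0.032, -0.036, 0], 0], [0.085, [0.032, -0.036, 0], 0], [0.085, [0.032, -0.036, 0], 0], [0.085, [0, 0, 0], 0], [0.085, [0, 0, 0], 0]]'

```text
time: 3.2
tcp_pos: [0.5036, -0.1838, 0.3011]
ee_rot: [3.141, 0.001, 0.003]
ft_force: [-1.1, -0.5, 0.1]
width: 0.994
```

```bash
cat > look.py <<'E'
from h import *
import sys
def look(names,tag=None):
    """wrist view: rect of each named thing"""
    Z=dict(probe=.012,marker_mid=.008,timer=.018,large_weight=.047,small_weight=.026)
    m=camera_model('wrist'); im=read_camera('wrist')
    if tag: cv2.imwrite(f'pics/{tag}.png',im)
    for n in names:
        d=spotter.silhouettes(n,'wrist')
        if not d: print(n,'none'); continue
        k=d[0]['pixels']; print(n,d[0]['confidence'],*rectW(m,k,Z[n]),'px',k.nonzero()[1].mean().round(),k.nonzero()[0].mean().round())
        if n=='probe':
            h=cv2.cvtColor(im,cv2.COLOR_BGR2HSV); r=((h[...,0]<8)|(h[...,0]>172))&(h[...,1]>130)&cv2.dilate(k.astype(np.uint8),np.ones((5,5))).astype(bool)
            print(' head',*rectW(m,r,.017))
    return m,im
E
python3 - <<'E'
from look import *
m,im=look(['probe','marker_mid','timer','large_weight','small_weight'],'w1')
print(-m['R'].T@m['t'],m['R'].round(2).tolist())
s=sense();print(s['time'],s['tcp_pos'],s['ee_rot'])
go(.485,-.107,.10,3.2)
E
```

```text
probe 0.66 [ 0.5467 -0.103 ] [198.3  27.2] 4.0 px 236.0 175.0
 head [ 0.4877 -0.1085] [75.8 25.3] 3.9
marker_mid 0.78 [ 0.5524 -0.3545] [136.1  17.8] -5.7 px 480.0 128.0
timer 0.58 [ 0.5313 -0.2336] [70.9 67. ] 45.5 px 360.0 154.0
large_weight 0.85 [ 0.6266 -0.2196] [40.3 36.4] -27.9 px 351.0 49.0
small_weight 0.67 [ 0.4426 -0.2209] [30.1 22.7] 8.9 px 345.0 241.0
[ 0.58725872 -0.18409663  0.4442176 ] [[0.0, -1.0, -0.0], [-0.95, -0.0, 0.32], [-0.32, -0.0, -0.95]]
3.5 [ 0.50254281 -0.18574919  0.30147626] [ 3.14145209e+00 -1.63731147e-04 -2.18348317e-03]
t 3.5 yaw -0.1 twist -3.3 shift mm [-13.2 -79.6 201.5]
```

View pics/w1.png

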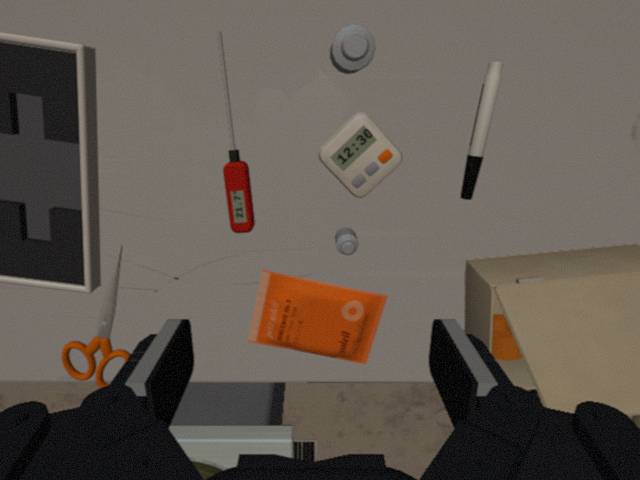

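The wrist view shows the probe (238,195), timer (360,154), both weights, the marker (480,128) and the tray edge at left. This agrees with the top camera to about 5 mm. I'll go down to the probe first.

send_rows --increments '[[0.06, [0, 0, 0.0], -4], [0.06, [-0.002, -0.0155, 0.036], 0], [0.06, [-0.002, -0.0155, 0.036], 0], [0.06, [-0.002, -0.0155, 0.036], 0], [0.06, [-0.002, -0.0155, 0.036], 0], [0.06, [-0.0015, -0.016, 0.036], 0], [0.06, [0, 0, 0], 0], [0.06, [0, 0, 0], 0], [0.06, [0, 0, 0], 0]]'

```text
time: 4.4
tcp_pos: [0.49, -0.1088, 0.1234]
ee_rot: [3.14, -0.003, 0.069]
ft_force: [0.3, -0.2, 0.2]
width: 0.698
```

```bash
python3 - <<'E'
from look import *
look(['probe'])
s=sense();print(s['time'],s['tcp_pos'],s['ee_rot'],s['width'])
go(.488,-.1085,.003,3.9)
E
```

```text
probe 0.63 [ 0.5355 -0.1043] [176.3  25.6] 3.3 px 307.0 204.0
 head [ 0.4887 -0.1072] [75.9 24.1] 3.8
4.5 [ 0.49016434 -0.10867263  0.12339596] [ 3.14030514 -0.00362146  0.06870888] 0.7018794059551114
t 4.5 yaw 3.9 twist 0.0 shift mm [ -2.6  -0.5 120.4]
```

send_rows --increments '[[0.05, [0, -0.001, 0.04], 0], [0.05, [0, 0, 0.04], 0], [0.05, [0, 0, 0.025], 0], [0.05, [0, 0, 0.015], 0], [0.05, [0, 0, 0], 0], [0.015, [0, 0, 0], 0], [0.015, [0, 0, 0], 0], [0.015, [0, 0, 0], 0], [0.015, [0, 0, 0], 0], [0.015, [0, 0, 0], 0], [0.015, [0, 0, -0.03], 0], [0.015, [0, 0, -0.04], 0], [0.015, [0, 0, -0.04], 0], [0.015, [0, 0, 0], 0]]' --force 35

```text
time: 5.9
tcp_pos: [0.4925, -0.1074, 0.1173]
ee_rot: [3.139, -0.01, 0.07]
ft_force: [0.4, -1.2, -0.5]
width: 0.28
```

```bash
python3 - <<'E'
from look import *
look(['probe'])
s=sense();print(s['time'],s['tcp_pos'],s['ee_rot'],s['width'])
go(.4811,.3074,.12,-7.9)
E
```

```text
probe 0.62 [ 0.4842 -0.1086] [283.8  47.4] 4.0 px 311.0 292.0
 head [ 0.4202 -0.113 ] [146.3  47.6] 3.9
6.0 [ 0.48943191 -0.10673074  0.11274087] [ 3.14064841 -0.00329096  0.06985356] 0.28353268897925116
t 6.0 yaw 4.0 twist 11.9 shift mm [ -65.1 -409.1   -7.6]
```

send_rows --increments '[[0.015, [0, 0, -0.02], 6], [0.015, [0, 0, -0.02], 6], [0.015, [-0.0093, -0.0354, -0.02], 0], [0.015, [-0.0093, -0.0354, -0.02], 0], [0.015, [-0.0093, -0.0354, -0.02], 0], [0.015, [-0.0093, -0.0354, -0.02], 0], [0.015, [-0.0093, -0.0354, -0.02], 0], [0.015, [-0.0093, -0.0354, -0.02], 0], [0.015, [-0.0093, -0.0354, -0.02], 0], [0.015, [-0.0093, -0.0354, -0.02], 0], [0.015, [-0.0093, -0.0354, -0.02], 0], [0.015, [0, 0, 0], 0], [0.015, [0, 0, 0], 0], [0.015, [0, 0, 0], 0]]'

```text
time: 7.4
tcp_pos: [0.4202, 0.061, 0.3451]
ee_rot: [-3.014, 0.004, 0.046]
ft_force: [0.3, 1.0, 0.2]
width: 0.282
```

```bash
python3 - <<'E'
from look import *
s=sense();print(s['time'],s['tcp_pos'],s['ee_rot'],s['width'])
m=camera_model('wrist'); im=read_camera('wrist'); cv2.imwrite('pics/w2.png',im)
g=cv2.cvtColor(im,cv2.COLOR_BGR2GRAY); dk=cv2.morphologyEx((g<75).astype(np.uint8),cv2.MORPH_CLOSE,np.ones((3,3)))
ctr=proj(m,[[.5258,.2002,.021]])[0].astype(int); print(ctr,g[ctr[1],ctr[0]])
n,l=cv2.connectedComponents(dk); k=l==l[ctr[1],ctr[0]]; print(k.sum(),rectW(m,k,.021))
for n in['probe_place','marker_place','timer_place','large_place','small_place']:
    d=spotter.silhouettes(n,'wrist')
    if d: print(n,d[0]['confidence'],*rectW(m,d[0]['pixels'],.015))
go(.4811,.3074,.12,-7.9)
E
```

```text
7.4 [0.42017891 0.06104558 0.34513817] [-3.01378048  0.0040099   0.04573703] 0.28183699998958506
[224  68] 39
32168 (array([0.4914, 0.2383]), array([256.2, 196.4]), -88.8)
probe_place 0.65 [0.5093 0.3066] [177.8 100.7] -7.8
marker_place 0.96 [0.4911 0.0697] [206.1  64. ] 1.2
timer_place 0.8 [0.5657 0.1956] [103.9  67.7] 82.3
large_place 0.91 [0.4385 0.2141] [102.3  63. ] 82.1
small_place 0.9 [0.5007 0.2048] [104.8  63.7] 82.2
t 7.7 yaw 2.6 twist 10.5 shift mm [  32.3 -221.9  255.4]
```

View pics/w2.png

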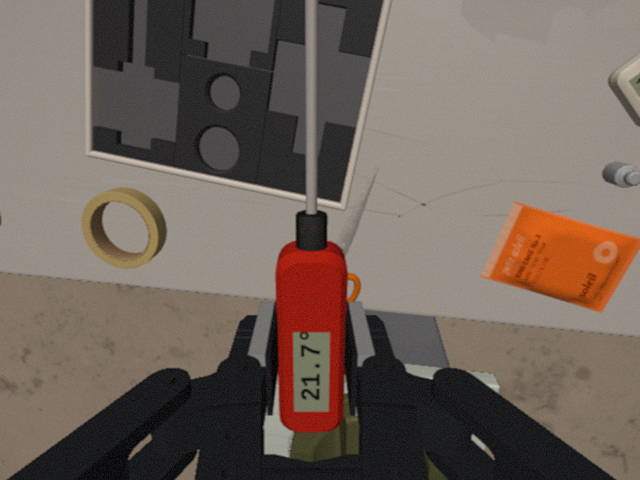

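```bash
python3 - <<'E'
from look import *
s=sense();print(s['time'],s['q'].round(3) if hasattr(s['q'],'round') else s['q'],s['tcp_pos'],s['ee_rot'],s['joint_velocities'])
E
```

```text
7.7 [ 0.045 -0.045 -0.208  1.409  0.128  3.141] [0.42051694 0.06115208 0.34635891] [-3.01342227e+00  2.37543928e-03  4.57004090e-02] [ 0.00242126 -0.00369239  0.00583939  0.00429898 -0.00012766 -0.00043005]
```

Joint 6 is at its limit, because q6 = q1 + 180° − yaw. The tray side needs tool yaw of about 172°, so I'll put the probe back, turn the gripper half round and grasp it again.

send_rows --increments '[[0.015, [0, 0.03, 0], -6], [0.015, [0, 0.03, 0], -6], [0.015, [0, 0.03, 0], 0], [0.015, [0, 0.03, 0], 0], [0.015, [0, 0, 0], 0], [0.015, [0, 0, 0], 0]]'

```text
time: 8.3
tcp_pos: [0.4415, -0.0557, 0.3314]
ee_rot: [-3.015, -0.025, 0.252]
ft_force: [0.1, 0.2, -1.0]
width: 0.284
```

```bash
python3 - <<'E'
from look import *
s=sense();print(s['time'],s['q'],s['tcp_pos'],s['ee_rot'])
go(.490,-.108,.02,3.9)
E
```

```text
8.3 [-0.217393    0.02399343 -0.17441071  1.40803658  0.12383825  2.66822835] [ 0.44149417 -0.0556602   0.33142185] [-3.01510172 -0.02456009  0.2522057 ]
t 8.3 yaw 14.5 twist 10.6 shift mm [ 44.4  95.1 301.7]
```

send_rows --increments '[[0.015, [0, 0, 0], 5.3], [0.015, [0, 0, 0], 5.3], [0.015, [0.005, 0.0106, 0.0325], 0], [0.015, [0.005, 0.0106, 0.0325], 0], [0.015, [0.005, 0.0106, 0.0325], 0], [0.015, [0.005, 0.0106, 0.0325], 0], [0.015, [0.005, 0.0106, 0.0325], 0], [0.015, [0.005, 0.0106, 0.0325], 0], [0.015, [0.005, 0.0106, 0.0325], 0], [0.015, [0.005, 0.0106, 0.0325], 0], [0.015, [0.005, 0.0106, 0.0325], 0], [0.015, [0, 0, 0], 0], [0.015, [0, 0, 0], 0]]'

```text
time: 9.6
tcp_pos: [0.4905, -0.1081, 0.0297]
ee_rot: [-3.012, -0.0, 0.071]
ft_force: [-0.2, -0.4, 0.1]
width: 0.283
```

```bash
python3 - <<'E'
from look import *
s=sense();print(s['time'],s['q'],s['tcp_pos'],s['ee_rot'])
go(.490,-.108,.007,3.9)
E
```

```text
9.6 [-0.29639394  0.34483872 -0.51276231  0.75958689  0.12069243  2.77110354] [ 0.49050356 -0.108138    0.02973562] [-3.01233214e+00 -3.17938577e-04  7.12711414e-02]
t 9.6 yaw 4.1 twist 0.2 shift mm [-0.5  2.8 22.6]
```

send_rows --increments '[[0.015, [0, 0.003, 0.018], 0], [0.015, [0, 0, 0.005], 0], [0.015, [0, 0, 0], 0], [0.04, [0, 0, 0], 0], [0.04, [0, 0, 0], 0], [0.04, [0, 0, 0], 0], [0.04, [0, 0, -0.03], 0], [0.04, [0, 0, -0.05], 0], [0.06, [0, 0, -0.05], -8.5], [0.06, [0, 0, -0.04], -8.5], [0.06, [0, 0, 0], -8.5], [0.06, [0, 0, 0], -8.5], [0.06, [0, 0, 0], -8.5], [0.06, [0, 0, 0], -8.5], [0.06, [0, 0, 0], -8.5], [0.06, [0, 0, 0], -8.5], [0.06, [0, 0, 0], -8.5], [0.06, [0, 0, 0], -8.5], [0.06, [0, 0, 0], -8.5], [0.06, [0, 0, 0], -8.5]]'

```text
time: 11.6
tcp_pos: [0.4923, -0.131, 0.1753]
ee_rot: [3.112, -0.125, 1.859]
ft_force: [1.5, -0.5, 0.2]
width: 0.704
```

send_rows --increments '[[0.085, [0, 0, 0], -8.5], [0.085, [0, 0, 0], -8.5], [0.085, [0, 0, 0], -8.5], [0.085, [0, 0, 0], -8.5], [0.085, [0, 0, 0], -8.5], [0.085, [0, 0, 0], -8.5], [0.085, [0, 0, 0], -8.5], [0.085, [0, 0, 0], -8.5], [0.085, [0, 0, 0], -8.5], [0.085, [0, 0, 0], -8.5], [0.085, [0, 0, 0], -8.5], [0.085, [0, 0, 0], -8.5], [0.085, [0, 0, 0], -8.5], [0.085, [0, 0, 0], -8.5], [0.085, [0, 0, 0], -8.5], [0.085, [0, 0, 0], -8.5], [0.085, [0, 0, 0], -8.5], [0.085, [0, 0, 0], -8.5], [0.085, [0, 0, 0], -8.5], [0.085, [0, 0, 0], -8.5]]'

```text
time: 13.6
tcp_pos: [0.4923, -0.131, 0.1752]
ee_rot: [-3.134, 0.128, -1.459]
ft_force: [0.1, -0.3, 0.3]
width: 0.999
```

send_rows --increments '[[0.085, [0, 0, 0], -8.5], [0.085, [0, 0, 0], -8.5], [0.085, [0, 0, 0], -8.5], [0.085, [0, 0, 0], -8.5], [0.085, [0, 0, 0], -8.5], [0.085, [0, 0, 0], -8.5], [0.085, [0, 0, 0], 0]]'

```text
time: 14.3
tcp_pos: [0.4923, -0.131, 0.1752]
ee_rot: [-3.038, 0.075, -0.571]
ft_force: [0.3, 0.2, -0.0]
width: 0.993
```

```bash
python3 - <<'E'
from look import *
s=sense();print(s['time'],s['q'],s['tcp_pos'],s['ee_rot'],s['width'])
E
```

```text
14.3 [-0.33683551  0.21592036 -0.3127523   1.09127334  0.11842698 -2.90634604] [ 0.49230349 -0.13097128  0.17520621] [-3.0378064   0.07535355 -0.57108074] 0.9929011041718784
```

send_rows --increments '[[0.085, [0, 0, 0], -6.5], [0.085, [0, 0, 0], -6.5], [0.085, [0.0067, 0.0188, -0.0025], 0], [0.085, [0.0067, 0.0188, -0.0025], 0], [0.085, [0.0067, 0.0188, -0.0025], 0]]'

```text
time: 14.8
tcp_pos: [0.5008, -0.1693, 0.1752]
ee_rot: [-3.049, 0.05, -0.388]
ft_force: [-0.0, -0.5, -0.5]
width: 0.997
```

```bash
python3 - <<'E'
from look import *
s=sense();print(s['time'],s['q'],s['tcp_pos'],s['ee_rot'],Ro.from_euler('xyz',s['ee_rot']).as_matrix()[:,2])
E
```

```text
14.8 [-0.38424024  0.25213858 -0.26401173  1.10468502  0.09317137 -3.13801417] [ 0.50082858 -0.16929674  0.1752227 ] [-3.04860031  0.05037162 -0.38780772] [-0.01129462  0.10492094 -0.99441643]
```

send_rows --increments '[[0.085, [-0.0113, -0.0278, 0.003], 0], [0.085, [-0.0113, -0.0278, 0.003], 0], [0.085, [-0.0113, -0.0278, 0.003], 0], [0.085, [-0.0113, -0.0278, 0.003], 0], [0.085, [-0.0113, -0.0278, 0.003], 0], [0.085, [-0.0113, -0.0278, 0.003], 0], [0.085, [-0.0113, -0.0278, 0.003], 0], [0.085, [-0.0113, -0.0278, 0.003], 0], [0.085, [-0.0113, -0.0278, 0.003], -8.3], [0.085, [0, 0, 0], -8.3], [0.085, [0, 0, 0], -8.3], [0.085, [0, 0, 0], -8], [0.085, [-0.0038, 0.0196, -0.002], 0], [0.085, [-0.0038, 0.0196, -0.002], 0], [0.085, [-0.0038, 0.0196, -0.002], 0], [0.085, [-0.0038, 0.0196, -0.002], 0]]'

```text
time: 16.4
tcp_pos: [0.4892, 0.0744, 0.1783]
ee_rot: [-3.082, -0.008, 0.11]
ft_force: [-0.4, -0.4, 0.4]
width: 0.997
```

```bash
python3 - <<'E'
from look import *
s=sense();print(s['time'],s['q'],s['tcp_pos'],s['ee_rot'],Ro.from_euler('xyz',s['ee_rot']).as_matrix()[:,2])
E
```

```text
16.4 [ 0.11121709  0.13941422 -0.39334648  1.02991662  0.05941619 -3.14023349] [0.48921834 0.07440629 0.17826896] [-3.0821655  -0.00803828  0.10986028] [ 0.00146391  0.05991387 -0.99820248]
```

send_rows --increments '[[0.085, [-0.0016, 0.0149, -0.0008], 0], [0.085, [-0.0012, 0.0149, -0.0006], 0], [0.085, [-0.001, 0.0149, -0.0003], 0], [0.085, [0, 0, 0], 0]]'

```text
time: 16.8
tcp_pos: [0.488, 0.053, 0.1774]
ee_rot: [-3.101, -0.008, 0.08]
ft_force: [-1.3, 0.1, -1.0]
width: 0.994
```

```bash
python3 - <<'E'
from look import *
s=sense();print(s['time'],s['q'],s['tcp_pos'],s['ee_rot'],Ro.from_euler('xyz',s['ee_rot']).as_matrix()[:,2])
E
```

```text
16.8 [ 0.08102962  0.13288948 -0.4022361   1.0275455   0.04014923 -3.14056589] [0.48802752 0.05295699 0.17742499] [-3.10143511 -0.00808403  0.08000365] [ 0.00484312  0.04066387 -0.99916114]
```

send_rows --increments '[[0.085, [-0.001, 0.015, -0.0005], 0], [0.085, [-0.001, 0.015, -0.0005], 0], [0.085, [-0.001, 0.015, -0.0003], 0], [0.085, [-0.0005, 0.015, -0.0003], 0], [0.085, [0, 0.015, 0], 0], [0.085, [0, 0.015, 0], 0], [0.085, [0, 0, 0], 0]]'

```text
time: 17.5
tcp_pos: [0.4875, 0.0088, 0.1769]
ee_rot: [-3.141, -0.008, 0.017]
ft_force: [-0.2, -0.9, 0.3]
width: 0.993
```

```bash
python3 - <<'E'
from look import *
s=sense();print(s['time'],s['q'],s['tcp_pos'],s['ee_rot'],Ro.from_euler('xyz',s['ee_rot']).as_matrix()[:,2])
go(.488,-.108,.12,183.9)
E
```

```text
17.5 [ 1.79827636e-02  1.27436322e-01 -4.09293212e-01  1.02609046e+00
  1.04200063e-04 -3.14058827e+00] [0.48749039 0.00880185 0.17685689] [-3.14148044 -0.00797622  0.01697834] [ 7.97308543e-03  2.47610481e-04 -9.99968184e-01]
t 17.5 yaw 1.0 twist -2.9 shift mm [ -7.9 116.5  56.8]
```

Tilt is removed, now 0.008 rad. Next I turn the gripper half round and go to the probe.

send_rows --increments '[[0.06, [0, 0, 0], 8.5], [0.06, [0, 0, 0], 8.5], [0.06, [0, 0, 0], 8.5], [0.06, [0, 0, 0], 8.5], [0.06, [0, 0, 0], 8.5], [0.06, [0, 0, 0], 8.5], [0.06, [0, 0, 0], 8.5], [0.06, [0, 0, 0], 8.5], [0.06, [0, 0, 0], 8.5], [0.06, [0, 0, 0], 8.5], [0.06, [0, 0, 0], 8.5], [0.06, [0, 0, 0], 8.5], [0.06, [0, 0, 0], 8.5], [0.06, [0, 0, 0], 8.5], [0.06, [0, 0, 0], 8.5], [0.06, [0, 0, 0], 8.5], [0.06, [0, 0, 0], 8.5], [0.06, [0, 0, 0], 8.5], [0.06, [0, 0, 0], 8.5], [0.06, [0, 0, 0], 8.5]]'

```text
time: 19.5
tcp_pos: [0.4875, 0.0097, 0.1769]
ee_rot: [-3.141, 0.008, -2.955]
ft_force: [-0.2, 0.2, 0.7]
width: 0.704
```

send_rows --increments '[[0.06, [0, 0, 0], 7], [0.06, [0.0014, -0.029, 0.012], 0], [0.06, [0.0014, -0.029, 0.012], 0], [0.06, [0.0014, -0.029, 0.012], 0], [0.06, [0.0014, -0.029, 0.012], 0], [0.06, [0, 0, 0], 0], [0.06, [0, 0, 0], 0]]'

```text
time: 20.2
tcp_pos: [0.4901, -0.1067, 0.1286]
ee_rot: [3.141, 0.007, -3.072]
ft_force: [1.0, 1.0, 0.3]
width: 0.699
```

```bash
python3 - <<'E'
from look import *
s=sense();print(s['time'],s['q'],s['tcp_pos'],s['ee_rot'],Ro.from_euler('xyz',s['ee_rot']).as_matrix()[:,2])
look(['probe','small_weight'],'w3')
go(.490,-.108,.003,183.9)
E
```

```text
20.2 [-0.21623616  0.19279439 -0.4488289   0.92243758  0.00292077 -0.28543183] [ 0.49011249 -0.10667381  0.12857795] [ 3.1406866   0.00728534 -3.07239045] [ 0.00720519  0.00140764 -0.99997305]
probe none
small_weight 0.88 [ 0.4389 -0.2193] [34.3 23.2] -79.3 px 122.0 136.0
t 20.35 yaw -175.9 twist 0.2 shift mm [  2.   -2.2 126.3]
```

View pics/w3.png

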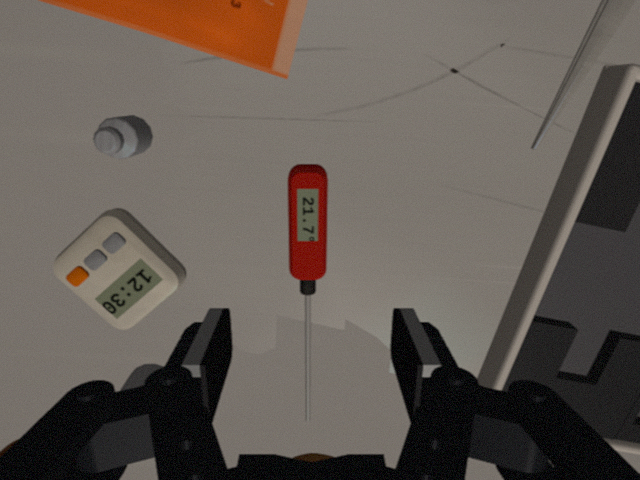

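The probe lies in its old spot, head at (307,222) and stem down. I'll measure its head from the red pixels.

```bash
cat >> look.py <<'E'
def head(m,im):
    h=cv2.cvtColor(im,cv2.COLOR_BGR2HSV); r=((h[...,0]<6)|(h[...,0]>172))&(h[...,1]>130)
    r=cv2.morphologyEx(r.astype(np.uint8),cv2.MORPH_OPEN,np.ones((5,5)))
    c,s,a=rectW(m,r,.017); print('head',c,s,a); return c
E
python3 - <<'E'
from look import *
m=camera_model('wrist'); im=read_camera('wrist'); head(m,im)
go(.490,-.108,.003,183.9)
E
```

```text
head [ 0.4868 -0.1097] [76.6 23.9] 3.9
t 20.4 yaw -175.9 twist 0.2 shift mm [  2.1  -2.3 126.3]
```

send_rows --increments '[[0.05, [0, -0.002, 0.04], 0], [0.05, [0, 0, 0.04], 0], [0.05, [0, 0, 0.03], 0], [0.05, [0, 0, 0.015], 0], [0.05, [0, 0, 0], 0], [0.015, [0, 0, 0], 0], [0.015, [0, 0, 0], 0], [0.015, [0, 0, 0], 0], [0.015, [0, 0, 0], 0], [0.015, [0, 0, 0], 0], [0.015, [0, 0, -0.03], 0], [0.015, [0, 0, -0.04], 0], [0.015, [0, 0, -0.04], 6], [0.015, [0, 0, 0], 6], [0.015, [0, 0, 0], 0]]'

```text
time: 21.9
tcp_pos: [0.4919, -0.1089, 0.1157]
ee_rot: [3.14, 0.011, 3.002]
ft_force: [-0.8, -0.1, -1.2]
width: 0.28
```

send_rows --increments '[[0.015, [0.0054, 0.0343, 0], 0], [0.015, [0.0054, 0.0343, 0], 0], [0.015, [0.0054, 0.0343, 0], 0], [0.015, [0.0054, 0.0343, 0], 0], [0.015, [0.0054, 0.0343, 0], 0], [0.015, [0.0054, 0.0343, 0], 0], [0.015, [0.0054, 0.0343, 0], 0], [0.015, [0.0054, 0.0343, 0], 0], [0.015, [0.0054, 0.0343, 0], 0], [0.015, [0.0054, 0.0343, 0], 0], [0.015, [0.0054, 0.0343, 0], 0], [0.015, [0.0054, 0.0343, 0], 0], [0.015, [0, 0, 0], 0], [0.015, [0, 0, 0], 0]]'

```text
time: 23.3
tcp_pos: [0.4825, 0.308, 0.1129]
ee_rot: [-3.142, 0.006, 3.006]
ft_force: [0.4, -0.6, -0.8]
width: 0.279
```

```bash
python3 - <<'E'
from look import *
s=sense();print(s['time'],s['tcp_pos'],s['ee_rot'],s['width'])
m=camera_model('wrist');im=read_camera('wrist')
# expected places (tray model) drawn on the picture
c=np.array([.5268,.2012]);a=np.radians(-7.9);u=np.array([np.cos(a),np.sin(a)]);v=np.array([-u[1],u[0]])
def T(x,y,z): return np.r_[c+x*u+y*v,z]
P=[T(x,100+y if 0 else y,z) for x,y,z in []]
for pts,z in (([(-.12,-.15),(.12,-.15),(.12,.15),(-.12,.15)],.021),([(-.107,.079),(-.015,.079),(-.015,.121),(-.107,.121)],.01),([(-.015,.09),(.107,.09),(.107,.11),(-.015,.11)],.01)):
    p=proj(m,np.array([T(x,y,z) for x,y in pts])); cv2.polylines(im,[p.astype(np.int32)],True,(0,255,0),1)
for k in(-.089,-.027):
    p=proj(m,T(k,0,.01)[None])[0].astype(int); cv2.drawMarker(im,tuple(int(i) for i in p),(0,255,0))
cv2.imwrite('pics/w4.png',im)
go(.482,.3084,.013,172.1)
E
```

```text
23.3 [0.48250745 0.30801205 0.11285757] [-3.14152418  0.00630196  3.00608693] 0.2794794923612652
t 23.35 yaw 172.1 twist 0.0 shift mm [  1.3   1.1 100. ]
```

View pics/w4.png

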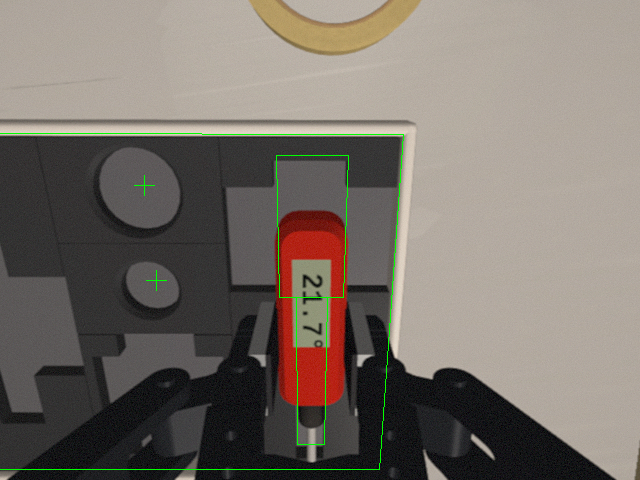

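send_rows --increments '[[0.015, [0.001, 0.001, 0.04], 0], [0.015, [0, 0, 0.03], 0], [0.015, [0, 0, 0.018], 0], [0.015, [0, 0, 0.011], 0], [0.015, [0, 0, 0], 0], [0.04, [0, 0, 0], 0], [0.04, [0, 0, 0], 0], [0.04, [0, 0, 0], 0], [0.04, [0, 0, 0], 0], [0.04, [0, 0, -0.03], 0], [0.04, [0, 0, -0.05], 0], [0.04, [0, 0, -0.05], 0], [0.04, [0, 0, 0], 0]]'

```text
time: 24.65
tcp_pos: [0.4864, 0.3119, 0.1527]
ee_rot: [3.132, 0.017, 3.003]
ft_force: [0.1, 0.1, 1.0]
width: 0.463
```

```bash
python3 - <<'E'
from look import *
s=sense();print(s['time'],s['tcp_pos'],s['ee_rot'],s['width'])
m=camera_model('wrist');im=read_camera('wrist');cv2.imwrite('pics/w5.png',im);head(m,im)
go(.549,-.355,.12,174.6)
go(.528,-.2325,.12,135.2)
E
```

```text
24.65 [0.48643994 0.31192075 0.15271493] [3.13195192 0.01689218 3.00287919] 0.46271823104715226
head [0.4794 0.308 ] [79.6 25.3] -7.9
t 24.7 yaw 172.1 twist -2.5 shift mm [-126.  -657.2   27. ]
t 24.7 yaw 172.1 twist 36.9 shift mm [-413.3 -355.8   27.3]
```

View pics/w5.png

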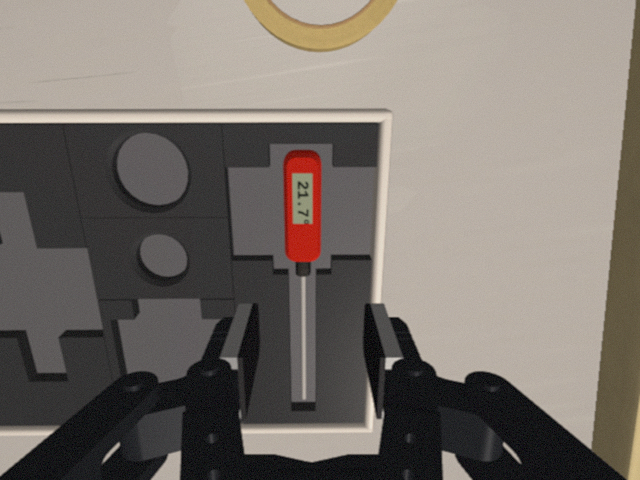

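The probe is seated with its head in the wide part, at (303,205) in this view. Next is the marker.

send_rows --increments '[[0.05, [-0.0073, -0.0364, 0], -2.5], [0.05, [-0.0073, -0.0364, 0], 0], [0.05, [-0.0073, -0.0364, 0], 0], [0.05, [-0.0073, -0.0364, 0], 0], [0.05, [-0.0073, -0.0364, 0], 0], [0.05, [-0.0073, -0.0364, 0], 0], [0.05, [-0.0073, -0.0364, 0], 0], [0.05, [-0.0073, -0.0364, 0], 0], [0.05, [-0.0073, -0.0364, 0], 0], [0.05, [-0.0073, -0.0364, 0], 0], [0.05, [-0.0073, -0.0364, 0], 0], [0.05, [-0.0073, -0.0364, 0], 0], [0.05, [-0.0073, -0.0364, 0], 0], [0.05, [-0.0073, -0.0364, 0], 0], [0.05, [-0.0073, -0.0364, 0], 0], [0.05, [-0.0073, -0.0364, 0], 0], [0.05, [-0.0073, -0.0364, 0], 0], [0.05, [-0.0073, -0.0364, 0], 0], [0.05, [0, 0, 0], 0], [0.05, [0, 0, 0], 0]]'

```text
time: 26.7
tcp_pos: [0.5483, -0.3557, 0.1434]
ee_rot: [3.139, 0.006, 3.045]
ft_force: [-0.1, 0.4, 0.2]
width: 0.583
```

```bash
python3 - <<'E'
from look import *
s=sense();print(s['time'],s['q'],s['tcp_pos'],s['ee_rot'],s['width'])
look(['marker_mid'],'w6')
go(.5505,-.355,.003,174.6)
E
```

```text
26.7 [-0.57819536  0.45418471 -0.04641778  1.06663265  0.0052081  -0.48152078] [ 0.54825667 -0.35573018  0.14339575] [3.13862604 0.00556826 3.04491909] 0.5830077990751645
marker_mid 0.68 [ 0.5546 -0.3557] [138.5  15.7] -5.0 px 311.0 219.0
t 26.8 yaw 174.6 twist -0.0 shift mm [ -1.1  -0.8 141.1]
```

View pics/w6.png

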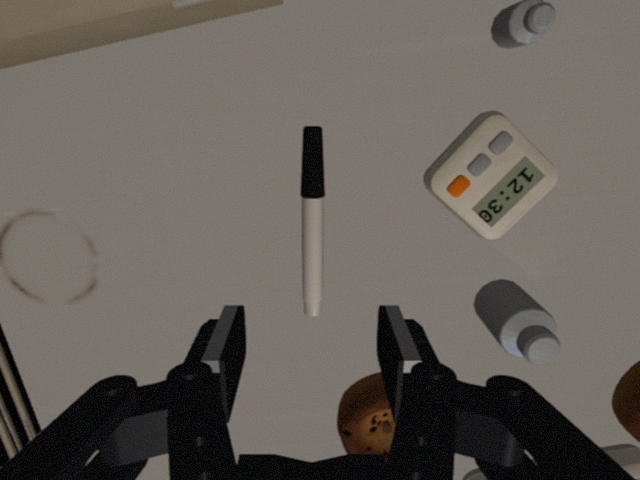

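send_rows --increments '[[0.045, [-0.004, 0, 0.04], 0], [0.045, [0, 0, 0.04], 0], [0.045, [0, 0, 0.04], 0], [0.04, [0, 0, 0.02], 0], [0.04, [0, 0, 0], 0], [0.008, [0, 0, 0], 0], [0.008, [0, 0, 0], 0], [0.008, [0, 0, 0], 0], [0.008, [0, 0, 0], 0], [0.008, [0, 0, 0], 0], [0.008, [0, 0, -0.03], 0], [0.008, [0, 0, -0.04], 0], [0.008, [0, 0, -0.05], 2.5], [0.008, [0, 0, 0], 0]]' --force 30

```text
time: 28.2
tcp_pos: [0.5576, -0.3589, 0.1335]
ee_rot: [-3.138, 0.019, 3.002]
ft_force: [0.7, -0.5, 0.3]
width: 0.161
```

send_rows --increments '[[0.008, [0.0077, 0.0344, 0], 0], [0.008, [0.0077, 0.0344, 0], 0], [0.008, [0.0077, 0.0344, 0], 0], [0.008, [0.0077, 0.0344, 0], 0], [0.008, [0.0077, 0.0344, 0], 0], [0.008, [0.0077, 0.0344, 0], 0], [0.008, [0.0077, 0.0344, 0], 0], [0.008, [0.0077, 0.0344, 0], 0], [0.008, [0.0077, 0.0344, 0], 0], [0.008, [0.0077, 0.0344, 0], 0], [0.008, [0.0077, 0.0344, 0], 0], [0.008, [0.0077, 0.0344, 0], 0], [0.008, [0.0077, 0.0344, 0], 0], [0.008, [0, 0, 0], 0], [0.008, [0, 0, 0], 0]]'

```text
time: 29.7
tcp_pos: [0.5161, 0.1012, 0.1252]
ee_rot: [3.14, 0.008, 3.005]
ft_force: [0.0, 0.4, 0.3]
width: 0.157
```

```bash
python3 - <<'E'
from look import *
s=sense();print(s['time'],s['tcp_pos'],s['ee_rot'],s['width'],s['ft_force'])
cv2.imwrite('pics/w7.png',read_camera('wrist'))
go(.514,.102,.013,172.1)
E
```

```text
29.7 [0.51607613 0.1011641  0.12521391] [3.1402009  0.00815156 3.00460584] 0.15738541367355308 [0.04646698 0.44557451 0.25903346]
t 29.75 yaw 172.1 twist -0.0 shift mm [  3.3   1.1 112.2]
```

View pics/w7.png

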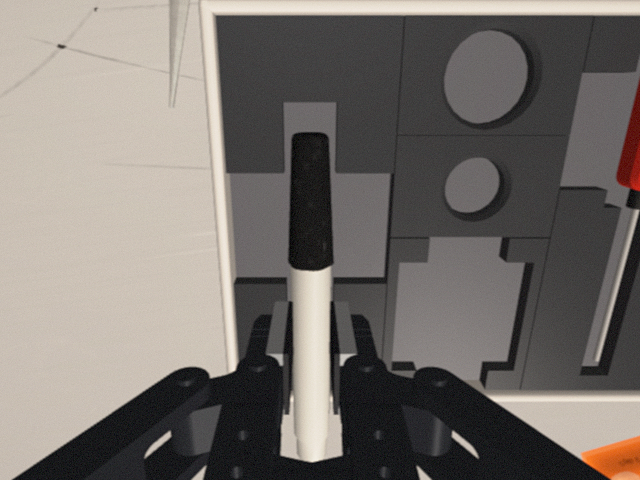

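send_rows --increments '[[0.008, [0.0025, 0.001, 0.04], 0], [0.008, [0, 0, 0.035], 0], [0.008, [0, 0, 0.025], 0], [0.008, [0, 0, 0.0105], 0], [0.008, [0, 0, 0], 0], [0.008, [0, 0, 0], 0], [0.035, [0, 0, 0], 0], [0.035, [0, 0, 0], 0], [0.035, [0, 0, 0], 0], [0.035, [0, 0, 0], 0], [0.035, [0, 0, -0.03], 0], [0.035, [0, 0, -0.05], 0], [0.035, [0, 0, -0.05], 0], [0.035, [0, 0, 0], 0], [0.035, [0, 0, 0], 0]]'

```text
time: 31.25
tcp_pos: [0.5149, 0.1024, 0.1463]
ee_rot: [3.139, 0.011, 3.003]
ft_force: [-0.4, -0.1, -1.1]
width: 0.407
```

```bash
python3 - <<'E'
from look import *
s=sense();print(s['time'],s['q'],s['tcp_pos'],s['ee_rot'],s['width'],s['ft_force'])
look(['marker_mid'],'w8')
E
```

```text
31.25 [ 1.96819478e-01  2.15428199e-01 -3.76332170e-01  9.67473516e-01
 -8.81939021e-04  3.35522223e-01] [0.51492045 0.10237805 0.14632103] [3.13861818 0.01120806 3.00286814] 0.4066411678259561 [-0.36797011 -0.11264509 -1.09054622]
marker_mid 0.59 [0.5161 0.1005] [143.2  16.4] -7.5 px 308.0 209.0
```

View pics/w8.png

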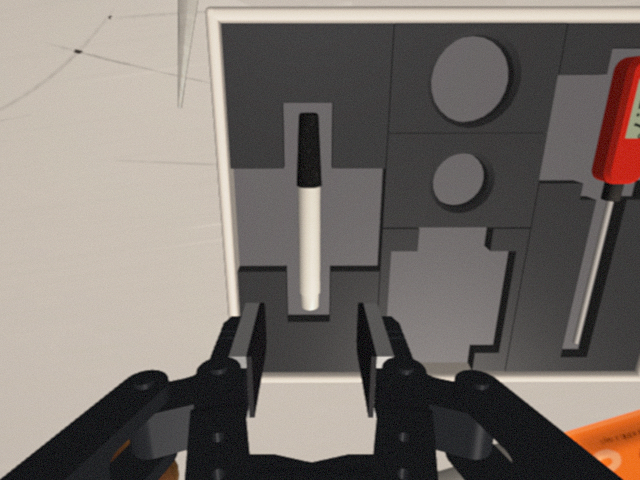

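The marker is down in its slot, at (309,210). Next is the timer, with tool yaw 45°, jaws across the 66 mm.

send_rows --increments '[[0.08, [0, 0, 0], 8.5], [0.08, [0, 0, 0], 8.5], [0.08, [0, 0, 0], 8.5], [0.08, [0, 0, 0], 8.5], [0.08, [0, 0, 0], 8.5], [0.08, [0, 0, 0], 8.5], [0.08, [0, 0, 0], 8.5], [0.08, [0, 0, 0], 8.5], [0.08, [0, 0, 0], 8.5], [0.08, [0, 0, 0], 8.5], [0.08, [0, 0, 0], 8.5], [0.08, [0, 0, 0], 8.5], [0.08, [0, 0, 0], 8.5], [0.08, [0, 0, 0], 8.5], [0.08, [0, 0, 0], 8.0], [0.08, [0, 0, 0], 0]]'

```text
time: 32.95
tcp_pos: [0.5123, 0.1018, 0.1427]
ee_rot: [3.138, -0.003, 0.786]
ft_force: [-0.0, 0.0, -0.2]
width: 0.931
```

send_rows --increments '[[0.08, [-0.0227, 0.0247, 0], 0], [0.08, [-0.0227, 0.0247, 0], 0], [0.08, [-0.0227, 0.0247, 0], 0], [0.08, [-0.0227, 0.0247, 0], 0], [0.08, [-0.0227, 0.0247, 0], 0], [0.08, [-0.0227, 0.0247, 0], 0], [0.08, [-0.0227, 0.0247, 0], 0], [0.08, [-0.0227, 0.0247, 0], 0], [0.08, [-0.0227, 0.0247, 0], 0], [0.08, [-0.0227, 0.0247, 0], 0], [0.08, [0, 0, 0], 0], [0.08, [0, 0, 0], 0]]'

```text
time: 34.15
tcp_pos: [0.5272, -0.2332, 0.1432]
ee_rot: [3.139, -0.006, 0.787]
ft_force: [-0.0, -0.7, 0.0]
width: 0.938
```

```bash
python3 - <<'E'
from look import *
s=sense();print(s['time'],s['q'],s['tcp_pos'],s['ee_rot'],s['width'])
look(['timer','small_weight','large_weight'],'w9')
go(.5285,-.2325,.003,45.2)
E
```

```text
34.15 [-0.41900637  0.315112   -0.25094897  1.00019343  0.00425258  1.9355922 ] [ 0.52715654 -0.23324523  0.143223  ] [ 3.13886669 -0.00559309  0.78701136] 0.9381241434794885
timer 0.58 [ 0.5314 -0.233 ] [69.8 64.5] 44.9 px 313.0 221.0
small_weight 0.63 [ 0.4433 -0.2211] [39.1 23.4] 13.9 px 211.0 300.0
large_weight 0.71 [ 0.6256 -0.2179] [44. 37.] -44.9 px 417.0 102.0
t 34.35 yaw 45.2 twist -0.0 shift mm [ -0.8   0.4 141.1]
```

View pics/w9.png

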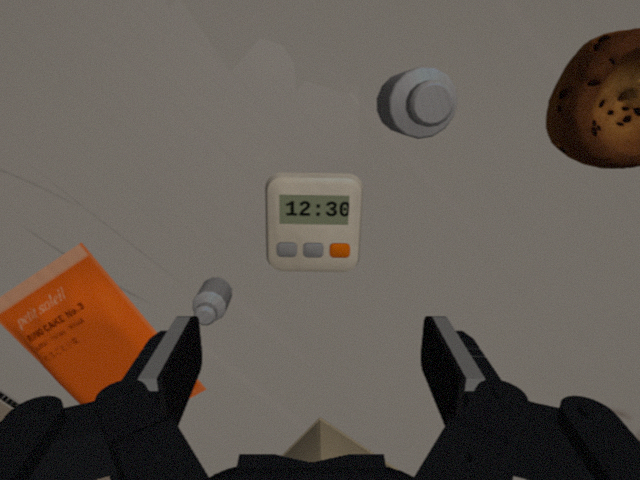

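The timer is centred between the jaws at (313,221).

send_rows --increments '[[0.085, [0.001, 0.001, 0.04], 0], [0.085, [0, 0, 0.04], 0], [0.085, [0, 0, 0.04], 0], [0.085, [0, 0, 0.021], 0], [0.085, [0, 0, 0], 0], [0.06, [0, 0, 0], 0], [0.06, [0, 0, 0], 0], [0.06, [0, 0, 0], 0], [0.06, [0, 0, 0], 0], [0.06, [0, 0, 0], 0], [0.06, [0, 0, -0.03], 0], [0.06, [0, 0, -0.04], 0], [0.06, [0, 0, -0.05], -7.4], [0.06, [0, 0, 0], -7.4], [0.06, [0, 0, 0], -7.4], [0.06, [0, 0, 0], -7.4], [0.06, [0, 0, 0], -7.4], [0.06, [0, 0, 0], 0]]' --force 40

```text
time: 36.15
tcp_pos: [0.5301, -0.2334, 0.1246]
ee_rot: [3.132, -0.001, 1.432]
ft_force: [-0.2, 0.1, 0.7]
width: 0.724
```

send_rows --increments '[[0.06, [0.0358, 0.0002, 0], 0], [0.06, [0.0358, 0.0002, 0], 0], [0.06, [0.0358, 0.0002, 0], 0], [0.06, [0.0358, 0.0002, 0], 0], [0.06, [0.0358, 0.0002, 0], 0], [0.06, [0.0358, 0.0002, 0], 0], [0.06, [0.0358, 0.0002, 0], 0], [0.06, [0.0358, 0.0002, 0], 0], [0.06, [0.0358, 0.0002, 0], 0], [0.06, [0.0358, 0.0002, 0], 0], [0.06, [0.0358, 0.0002, 0], 0], [0.06, [0.0358, 0.0002, 0], 0], [0.06, [0, 0, 0], 0], [0.06, [0, 0, 0], 0]]'

```text
time: 37.55
tcp_pos: [0.5915, 0.1928, 0.1246]
ee_rot: [3.133, -0.002, 1.431]
ft_force: [0.4, 0.1, -1.3]
width: 0.721
```

```bash
python3 - <<'E'
from look import *
s=sense();print(s['time'],s['tcp_pos'],s['ee_rot'],s['width'],s['ft_force'])
cv2.imwrite('pics/w10.png',read_camera('wrist'))
go(.590,.1924,.012,82.1)
E
```

```text
37.55 [0.59154678 0.19277324 0.12457632] [ 3.13327484e+00 -1.57631227e-03  1.43142211e+00] 0.7209099313813363 [ 0.37431774  0.08741905 -1.2593547 ]
t 37.6 yaw 82.0 twist -0.1 shift mm [  0.2  -2.3 112.5]
```

View pics/w10.png

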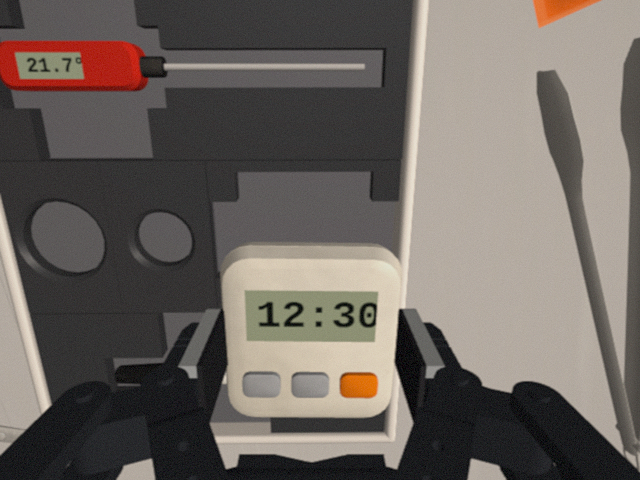

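send_rows --increments '[[0.06, [0, -0.002, 0.04], 0], [0.06, [0, 0, 0.035], 0], [0.06, [0, 0, 0.025], 0], [0.06, [0, 0, 0.01], 0], [0.06, [0, 0, 0], 0], [0.06, [0, 0, 0], 0]]'

```text
time: 38.2
tcp_pos: [0.5904, 0.191, 0.0156]
ee_rot: [3.133, -0.001, 1.429]
ft_force: [-4.5, -1.5, 6.5]
width: 0.72
```

send_rows --increments '[[0.077, [0, 0, 0], 0], [0.077, [0, 0, 0], 0], [0.077, [0, 0, 0], 0], [0.077, [0, 0, -0.005], 0], [0.078, [0, 0, -0.03], 0], [0.078, [0, 0, -0.05], 0], [0.078, [0, 0, -0.05], 0], [0.078, [0, 0, 0], 0], [0.078, [0, 0, 0], 0]]'

```text
time: 39.1
tcp_pos: [0.5906, 0.1928, 0.1513]
ee_rot: [3.13, -0.003, 1.432]
ft_force: [-0.0, 0.4, -1.1]
width: 0.917
```

```bash
python3 - <<'E'
from look import *
s=sense();print(s['time'],s['q'],s['tcp_pos'],s['ee_rot'],s['width'],s['ft_force'])
look(['timer'],'w11')
E
```

```text
39.1 [ 3.16564095e-01  3.83759938e-01 -1.33512302e-01  1.04184884e+00
 -1.82854697e-03  2.02609612e+00] [0.59061263 0.19283647 0.15132603] [ 3.13030269 -0.00349171  1.43206967] 0.9169059971993248 [-0.00458778  0.43130512 -1.12123076]
timer 0.89 [0.5906 0.1871] [72.1 67. ] 80.0 px 308.0 229.0
```

View pics/w11.png

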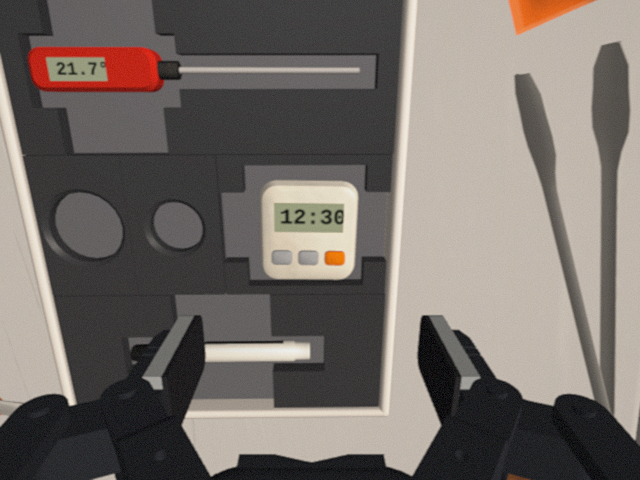

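The timer lies flat in its cut-out at (308,229). Next is the small weight.

send_rows --increments '[[0.06, [0, 0, 0], -8.2], [0.06, [0, 0, 0], -8.2], [0.06, [0, 0, 0], -8.2], [0.06, [0, 0, 0], -8.2], [0.06, [0, 0, 0], -8.2], [0.06, [0, 0, 0], -8.2], [0.06, [0, 0, 0], -8.2], [0.06, [0, 0, 0], -8.2], [0.06, [0, 0, 0], -8.2], [0.06, [0, 0, 0], -8.2], [0.06, [0, 0, 0], -8.2]]'

```text
time: 40.3
tcp_pos: [0.5878, 0.1918, 0.1468]
ee_rot: [-3.142, 0.004, 3.012]
ft_force: [0.7, 0.1, 0.2]
width: 0.704
```

send_rows --increments '[[0.06, [0.0077, -0.0358, 0], 0], [0.06, [0.0077, -0.0358, 0], 0], [0.06, [0.0077, -0.0358, 0], 0], [0.06, [0.0077, -0.0358, 0], 0], [0.06, [0.0077, -0.0358, 0], 0], [0.06, [0.0077, -0.0358, 0], 0], [0.06, [0.0077, -0.0358, 0], 0], [0.06, [0.0077, -0.0358, 0], 0], [0.06, [0.0077, -0.0358, 0], 0], [0.06, [0.0077, -0.0358, 0], 0], [0.06, [0.0077, -0.0358, 0], 0], [0.06, [0.0077, -0.0358, 0], 0], [0.06, [0, 0, 0], 0], [0.06, [0, 0, 0], 0]]'

```text
time: 41.7
tcp_pos: [0.4385, -0.2208, 0.1463]
ee_rot: [3.138, 0.005, 3.004]
ft_force: [0.3, -0.1, -0.6]
width: 0.701
```

```bash
cat >> look.py <<'E'
from scipy.optimize import minimize
def weight(n,cam,g,z0=0.):
    """fit upright weight to its silhouette -> base xy"""
    m=camera_model(cam); read_camera(cam); d=spotter.silhouettes(n,cam)
    if not d: print(n,cam,'none'); return
    k=d[0]['pixels'].astype(np.uint8); r,hc,rk,h=(.019,.047,.0115,.066) if n[0]=='l' else (.012,.026,.0075,.04)
    t=np.linspace(0,2*np.pi,40); ring=lambda r,z:np.c_[r*np.cos(t),r*np.sin(t),0*t+z+z0]
    def f(p):
        o=np.zeros((480*4,640*4),np.uint8)
        for A in(np.r_[ring(r,0),ring(r,hc)],np.r_[ring(rk,hc),ring(rk,h)]):
            cv2.fillConvexPoly(o,cv2.convexHull((proj(m,A+np.r_[p,0])*4+1.5).round().astype(np.int32)),1)
        o=cv2.resize(o.astype(np.float32),(640,480),interpolation=cv2.INTER_AREA)
        return np.abs(o-k).sum()/k.sum()
    b=minimize(f,g,method='Nelder-Mead',options=dict(initial_simplex=np.array([g,[g[0]+.006,g[1]],[g[0],g[1]+.006]])))
    print(n,cam,d[0]['confidence'],b.x.round(4),'misfit',round(b.fun,2)); return b.x
E
python3 - <<'E'
from look import *
s=sense();print(s['time'],s['tcp_pos'],s['ee_rot'],s['width'])
weight('small_weight','wrist',[.44,-.22]);weight('small_weight','top',[.44,-.22]);weight('large_weight','top',[.623,-.218])
weight('small_weight','scene',[.44,-.22])
go(.440,-.2195,.016,172.1)
E
```

```text
41.7 [ 0.43847591 -0.22078606  0.14626458] [3.13838281 0.00496587 3.00420756] 0.7010744279434235
small_weight wrist 0.6 [ 0.4395 -0.2231] misfit 0.08
small_weight top 0.61 [ 0.4354 -0.222 ] misfit 0.08
large_weight top 0.85 [ 0.6242 -0.22  ] misfit 0.06
small_weight scene 0.28 [ 1.3809 -1.8453] misfit 1.0
t 42.1 yaw 172.3 twist 0.2 shift mm [  1.2   0.4 131.8]
```

send_rows --increments '[[0.05, [0, -0.002, 0.04], 0], [0.05, [0, 0, 0.04], 0], [0.05, [0, 0, 0.035], 0], [0.05, [0, 0, 0.017], 0], [0.05, [0, 0, 0], 0], [0.015, [0, 0, 0], 0], [0.015, [0, 0, 0], 0], [0.015, [0, 0, 0], 0], [0.015, [0, 0, 0], 0], [0.015, [0, 0, 0], 0], [0.015, [0, 0, 0], 0], [0.015, [0, 0, -0.03], 0], [0.015, [0, 0, -0.04], 0], [0.015, [0, 0, -0.04], 0], [0.015, [0, 0, 0], 0]]' --force 40

```text
time: 43.6
tcp_pos: [0.4434, -0.2249, 0.1317]
ee_rot: [-3.14, 0.017, 3.006]
ft_force: [0.7, -0.0, -0.9]
width: 0.254
```

send_rows --increments '[[0.015, [-0.0002, 0.036, 0], 0], [0.015, [-0.0002, 0.036, 0], 0], [0.015, [-0.0002, 0.036, 0], 0], [0.015, [-0.0002, 0.036, 0], 0], [0.015, [-0.0002, 0.036, 0], 0], [0.015, [-0.0002, 0.036, 0], 0], [0.015, [-0.0002, 0.036, 0], 0], [0.015, [-0.0002, 0.036, 0], 0], [0.015, [-0.0002, 0.036, 0], 0], [0.015, [-0.0002, 0.036, 0], 0], [0.015, [-0.0002, 0.036, 0], 0], [0.015, [-0.0002, 0.036, 0], 0], [0.015, [0, 0, 0], 0], [0.015, [0, 0, 0], 0]]'

```text
time: 45.0
tcp_pos: [0.4999, 0.2053, 0.126]
ee_rot: [3.141, 0.007, 3.008]
ft_force: [-0.3, 0.2, -0.6]
width: 0.249
```

```bash
python3 - <<'E'
from look import *
s=sense();print(s['time'],s['tcp_pos'],s['ee_rot'],s['width'],s['ft_force'])
weight('small_weight','wrist',s['tcp_pos'][:2],s['tcp_pos'][2]-.014)
m=camera_model('wrist');im=read_camera('wrist')
# wells: find grey floors' ellipses
for n in('small_place','large_place'):
    d=spotter.silhouettes(n,'wrist')
    if d: print(n,d[0]['confidence'],*rectW(m,d[0]['pixels'],.021))
cv2.imwrite('pics/w12.png',im)
go(.501,.2045,.025,172.1)
E
```

```text
45.0 [0.49993937 0.20526762 0.12603152] [3.14064848 0.0072782  3.00793595] 0.24905317372457794 [-0.30433132  0.21131785 -0.6197865 ]
small_weight wrist 0.86 [0.495  0.2053] misfit 0.13
small_place 0.73 [0.5255 0.3006] [172.1  29.4] -8.0
large_place 0.68 [0.4398 0.2114] [100.8  62.4] 82.2
t 45.25 yaw 172.2 twist 0.1 shift mm [1.000e-01 7.000e-01 1.016e+02]
```

View pics/w12.png

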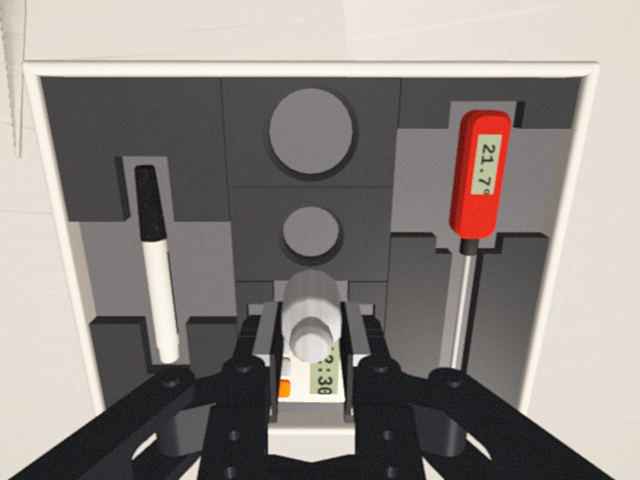

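The small weight hangs upright in the jaws and lines up sideways with the small well (311,231). I'll check the fore-aft alignment.

```bash
python3 - <<'E'
from look import *
im=cv2.imread('pics/w12.png');m=camera_model('wrist');g=cv2.cvtColor(im,cv2.COLOR_BGR2GRAY)
for x,y in((311,231),(311,131)):
    k=cv2.floodFill(g.copy(),np.zeros((482,642),np.uint8),(x,y),255,6,6,4|cv2.FLOODFILL_MASK_ONLY|(1<<8))[2][1:-1,1:-1]
    print(k.sum(),rectW(m,k,.01))
z=sense()['tcp_pos'][2]-.014
print('knob top disc',back(m,[[312,340]],z+.04),'knob bottom front edge',back(m,[[311,271]],z))
d=spotter.silhouettes('small_weight','wrist')[0]['pixels'];r=d.nonzero()[0];print('rows',r.min(),r.max())
E
```

```text
1993 (array([0.5027, 0.2029]), array([33.2, 32.8]), 36.5)
5346 (array([0.4401, 0.2116]), array([48.9, 48.8]), -60.1)
knob top disc [[0.49316109 0.20470605]] knob bottom front edge [[0.4863939  0.20538893]]
rows 269 363
```

send_rows --increments '[[0.015, [-0.005, -0.001, 0.035], 0], [0.015, [0, 0, 0.03], 0], [0.015, [0, 0, 0.02], 0], [0.015, [0, 0, 0.01], 0], [0.015, [0, 0, 0.0045], 0], [0.015, [0, 0, 0], 0]]'

```text
time: 45.9
tcp_pos: [0.5063, 0.203, 0.0279]
ee_rot: [3.14, 0.008, 3.006]
ft_force: [-0.2, -0.3, -0.3]
width: 0.253
```

send_rows --increments '[[0.015, [0, 0, 0.0015], 0], [0.015, [0, 0, 0], 0], [0.04, [0, 0, 0], 0], [0.04, [0, 0, 0], 0], [0.04, [0, 0, 0], 0], [0.04, [0, 0, 0], 0], [0.05, [0, 0, -0.03], 0], [0.05, [0, 0, -0.05], 0], [0.05, [0, 0, -0.05], 0], [0.05, [0, 0, 0], 0], [0.05, [0, 0, 0], 0]]'

```text
time: 47.0
tcp_pos: [0.5061, 0.2037, 0.1572]
ee_rot: [3.138, 0.011, 3.006]
ft_force: [-0.3, -0.2, -0.2]
width: 0.588
```

```bash
python3 - <<'E'
from look import *
s=sense();print(s['time'],s['tcp_pos'],s['ee_rot'],s['width'],s['ft_force'])
weight('small_weight','wrist',[.502,.203],.01)
weight('small_weight','top',[.502,.203],.01)
weight('large_weight','top',[.624,-.22])
cv2.imwrite('pics/w13.png',read_camera('wrist'))
go(.625,-.219,.14,172.1)
E
```

```text
47.0 [0.5060984  0.20368555 0.15720131] [3.13811403 0.01071555 3.00631223] 0.5877510112012952 [-0.32259475 -0.19617538 -0.18271228]
small_weight wrist 0.81 [0.5046 0.2037] misfit 0.08
small_weight top 0.52 [0.501  0.2042] misfit 0.13
large_weight top 0.84 [ 0.6246 -0.2195] misfit 0.19
t 47.35 yaw 172.2 twist 0.1 shift mm [-177.6 -401.3   15.2]
```

View pics/w13.png

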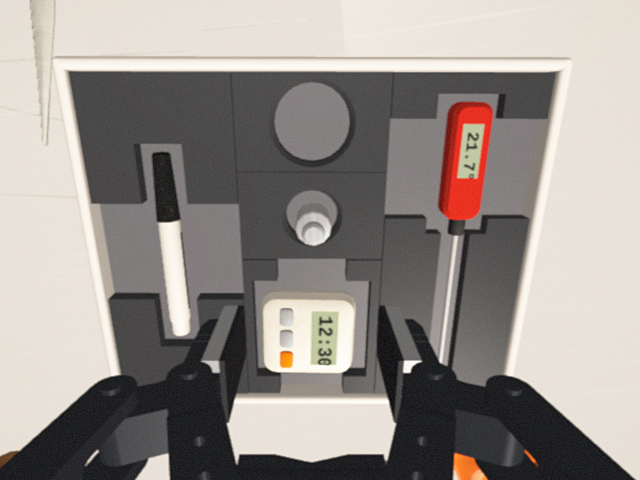

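The small weight stands in the small well at (312,222). Last is the large weight.

send_rows --increments '[[0.07, [-0.0161, -0.0365, 0], 0], [0.07, [-0.0161, -0.0365, 0], 0], [0.07, [-0.0161, -0.0365, 0], 0], [0.07, [-0.0161, -0.0365, 0], 0], [0.07, [-0.0161, -0.0365, 0], 0], [0.07, [-0.0161, -0.0365, 0], 0], [0.07, [-0.0161, -0.0365, 0], 0], [0.07, [-0.0161, -0.0365, 0], 0], [0.07, [-0.0161, -0.0365, 0], 0], [0.07, [-0.0161, -0.0365, 0], 0], [0.07, [-0.0161, -0.0365, 0], 0], [0.07, [0, 0, 0], 0], [0.07, [0, 0, 0], 0]]'

```text
time: 48.65
tcp_pos: [0.6258, -0.2192, 0.1552]
ee_rot: [3.139, 0.006, 3.004]
ft_force: [0.1, 0.1, -0.1]
width: 0.821
```

```bash
python3 - <<'E'
from look import *
s=sense();print(s['time'],s['tcp_pos'],s['ee_rot'],s['width'])
weight('large_weight','wrist',[.624,-.219])
go(.625,-.2195,.016,172.1)
E
```

```text
48.65 [ 0.62575116 -0.21916425  0.15516431] [3.13907036 0.00614632 3.00447357] 0.8207147392938472
large_weight wrist 0.72 [ 0.6281 -0.2209] misfit 0.04
t 48.75 yaw 172.3 twist 0.2 shift mm [  1.3  -2.3 139.7]
```

send_rows --increments '[[0.07, [-0.001, -0.001, 0.04], 0], [0.07, [0, 0, 0.04], 0], [0.07, [0, 0, 0.035], 0], [0.07, [0, 0, 0.022], 0], [0.07, [0, 0, 0], 0], [0.03, [0, 0, 0], 0], [0.03, [0, 0, 0], 0], [0.03, [0, 0, 0], 0], [0.03, [0, 0, 0], 0], [0.03, [0, 0, 0], 0], [0.03, [0, 0, 0], 0], [0.03, [0, 0, -0.02], 0], [0.03, [0, 0, -0.04], 0], [0.03, [0, 0, -0.04], 0], [0.03, [0, 0, 0], 0]]' --force 80

```text
time: 50.25
tcp_pos: [0.6315, -0.2211, 0.1265]
ee_rot: [-3.141, 0.018, 3.006]
ft_force: [1.9, -0.1, -4.2]
width: 0.419
```

send_rows --increments '[[0.03, [0.0188, 0.0309, 0], 0], [0.03, [0.0188, 0.0309, 0], 0], [0.03, [0.0188, 0.0309, 0], 0], [0.03, [0.0188, 0.0309, 0], 0], [0.03, [0.0188, 0.0309, 0], 0], [0.03, [0.0188, 0.0309, 0], 0], [0.03, [0.0188, 0.0309, 0], 0], [0.03, [0.0188, 0.0309, 0], 0], [0.03, [0.0188, 0.0309, 0], 0], [0.03, [0.0188, 0.0309, 0], 0], [0.03, [0.0188, 0.0309, 0], 0], [0.03, [0.0188, 0.0309, 0], 0], [0.03, [0.0188, 0.0309, 0], 0], [0.03, [0, 0, 0], 0], [0.03, [0, 0, 0], 0], [0.03, [0, 0, 0], 0]]'

```text
time: 51.85
tcp_pos: [0.4393, 0.2106, 0.1178]
ee_rot: [3.141, 0.007, 3.006]
ft_force: [0.2, -0.3, -4.8]
width: 0.416
```

```bash
python3 - <<'E'
from look import *
s=sense();print(s['time'],s['tcp_pos'],s['ee_rot'],s['width'],s['ft_force'])
weight('large_weight','wrist',s['tcp_pos'][:2],s['tcp_pos'][2]-.017)
weight('large_weight','top',s['tcp_pos'][:2],s['tcp_pos'][2]-.017)
m=camera_model('wrist');im=read_camera('wrist');g=cv2.cvtColor(im,cv2.COLOR_BGR2GRAY);cv2.imwrite('pics/w14.png',im)
p=proj(m,[[.434,.2125,.01]])[0].astype(int)
k=cv2.floodFill(g.copy(),np.zeros((482,642),np.uint8),(int(p[0]),int(p[1])),255,6,6,4|cv2.FLOODFILL_MASK_ONLY|(1<<8))[2][1:-1,1:-1]
print(p,k.sum(),rectW(m,k,.01))
d=spotter.silhouettes('large_weight','wrist')
if d: r=d[0]['pixels'].nonzero()[0];print('rows',r.min(),back(m,[[311,r.min()]],s['tcp_pos'][2]-.017))
go(.4401,.2116,.027,172.1)
E
```

```text
51.85 [0.43932077 0.21059353 0.11778027] [3.14061958 0.00747702 3.00573329] 0.41607230459682426 [ 0.17401566 -0.31679372 -4.79665214]
large_weight wrist 0.58 [0.4334 0.211 ] misfit 0.14
large_weight top 0.6 [0.424  0.1955] misfit 9.87
[313 222] 52373 (array([0.4895, 0.2036]), array([316.2, 157.5]), 82.1)
rows 252 [[0.41898537 0.21306194]]
t 52.15 yaw 172.2 twist 0.1 shift mm [ 0.5  0.8 91.1]
```

View pics/w14.png

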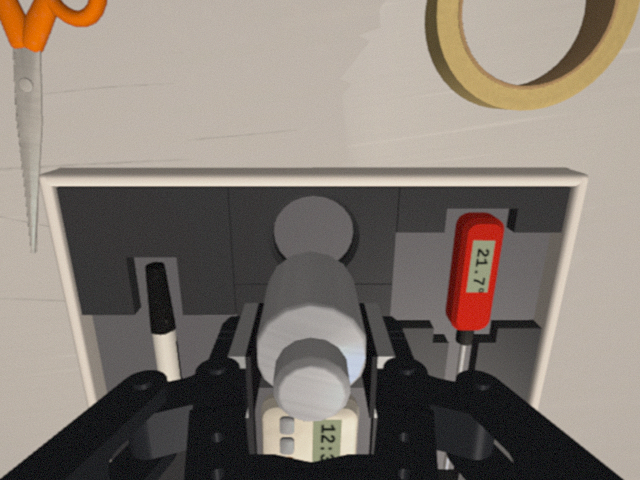

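The large weight hangs upright, with the large well at (313,230) ahead of it. I'm moving it 3 mm outward and then down.

send_rows --increments '[[0.03, [-0.003, 0.0, 0.035], 0], [0.03, [0, 0, 0.025], 0], [0.03, [0, 0, 0.015], 0], [0.03, [0, 0, 0.01], 0], [0.03, [0, 0, 0.005], 0], [0.03, [0, 0, 0], 0]]'

```text
time: 52.75
tcp_pos: [0.4427, 0.2104, 0.0319]
ee_rot: [3.14, 0.008, 3.006]
ft_force: [-16.3, -8.1, 40.5]
width: 0.418
```

send_rows --increments '[[0.03, [0, 0, -0.015], 0], [0.03, [0.004, -0.0015, 0], 0], [0.03, [0, 0, 0], 0]]'

```text
time: 53.05
tcp_pos: [0.4389, 0.2101, 0.0433]
ee_rot: [3.139, 0.009, 3.006]
ft_force: [0.2, -0.4, -5.2]
width: 0.417
```

```bash
python3 - <<'E'
from look import *
s=sense();print(s['time'],s['tcp_pos'],s['ft_force'])
z=s['tcp_pos'][2]-.0175
weight('large_weight','wrist',s['tcp_pos'][:2],z)
weight('large_weight','top',s['tcp_pos'][:2],z)
weight('large_weight','scene',s['tcp_pos'][:2],z)
E
```

```text
53.05 [0.43889379 0.21007853 0.04332752] [ 0.22328049 -0.3906653  -5.21812999]
large_weight wrist 0.83 [0.4325 0.2103] misfit 0.14
large_weight top 0.36 [0.4167 0.1913] misfit 4.63
large_weight scene 0.76 [0.4303 0.2131] misfit 0.44
```

send_rows --increments '[[0.03, [0, 0, 0.006], 0], [0.03, [0, 0, 0.004], 0], [0.03, [0, 0, 0.003], 0], [0.03, [0, 0, 0], 0]]'

```text
time: 53.75
tcp_pos: [0.4388, 0.21, 0.0319]
ee_rot: [3.14, 0.008, 3.006]
ft_force: [-8.5, -3.8, 23.8]
width: 0.416
```

send_rows --increments '[[0.03, [0, 0, -0.004], 0], [0.03, [-0.0025, 0.001, 0], 0], [0.03, [0, 0, 0], 0], [0.03, [0, 0, 0.0015], 0], [0.03, [0, 0, 0], 0]]'

```text
time: 54.25
tcp_pos: [0.4414, 0.2107, 0.0321]
ee_rot: [3.14, 0.007, 3.006]
ft_force: [-0.1, 0.6, -4.9]
width: 0.42
```

```bash
python3 - <<'E'
from look import *
s=sense();print(s['time'],s['tcp_pos'],s['ft_force'],s['q'])
for dz in(.014,.018,.022,.026):
    print(dz);weight('large_weight','wrist',s['tcp_pos'][:2],s['tcp_pos'][2]-dz);weight('large_weight','scene',s['tcp_pos'][:2],s['tcp_pos'][2]-dz)
E
```

```text
54.25 [0.44138878 0.21066088 0.03212576] [-0.09669526  0.5728303  -4.89412568] [ 0.44718922  0.28036598 -0.59194775  0.69162193 -0.00279609  0.58251594]
0.014
large_weight wrist 0.97 [0.4323 0.2114] misfit 0.22
large_weight scene 0.51 [0.4332 0.2154] misfit 0.46
0.018
large_weight wrist 0.58 [0.4359 0.2109] misfit 0.12
large_weight scene 0.5 [0.433  0.2138] misfit 0.56
0.022
large_weight wrist 0.59 [0.4399 0.2103] misfit 0.05
large_weight scene 0.72 [0.4381 0.2107] misfit 0.49
0.026
large_weight wrist 0.91 [0.4429 0.21  ] misfit 0.02
large_weight scene 0.78 [0.4375 0.2086] misfit 0.51
```

The fit is best with the weight sitting about 22–26 mm below the TCP. It slipped down in the grip, so the contact was the well floor, and it is centred at about (0.440, 0.210). I'll release it.

send_rows --increments '[[0.03, [0, 0, 0.0005], 0], [0.03, [0, 0, 0], 0], [0.05, [0, 0, 0], 0], [0.05, [0, 0, 0], 0], [0.05, [0, 0, 0], 0], [0.06, [0, 0, 0], 0], [0.06, [0, 0, -0.03], 0], [0.06, [0, 0, -0.05], 0], [0.06, [0, 0, -0.05], 0], [0.06, [0, 0, -0.04], 0], [0.06, [0, 0, 0], 0], [0.06, [0, 0, 0], 0]]'

```text
time: 56.25
tcp_pos: [0.4411, 0.211, 0.2034]
ee_rot: [3.138, 0.01, 3.006]
ft_force: [-0.0, 0.2, -0.8]
width: 0.702
```

```bash
python3 - <<'E'
from look import *
s=sense();print(s['time'],s['tcp_pos'],s['ft_force'],s['width'])
for z in(.006,.01,.014,.02): print(z);weight('large_weight','wrist',[.44,.211],z)
for c in('wrist','top'): weight('small_weight',c,[.503,.203],.01)
weight('large_weight','top',[.44,.211],.01)
Z=dict(marker_mid=.018,timer=.028,probe=.02)
m=camera_model('top');im=read_camera('top')
for n in Z:
    d=spotter.silhouettes(n,'top')
    if d: print(n,*rectW(m,d[0]['pixels'],Z[n]))
h=cv2.cvtColor(im,cv2.COLOR_BGR2HSV)
E
```

```text
56.25 [0.44105827 0.21101957 0.2033964 ] [-3.57048775e-04  2.12335106e-01 -7.96499481e-01] 0.7024797640732315
0.006
large_weight wrist none
0.01
large_weight wrist 0.7 [0.3847 0.2171] misfit 2.52
0.014
large_weight wrist 0.68 [0.439  0.2102] misfit 0.05
0.02
large_weight wrist 0.88 [0.437  0.2104] misfit 0.15
small_weight wrist 0.7 [0.5043 0.2034] misfit 0.18
small_weight top 0.7 [0.5006 0.2042] misfit 0.41
large_weight top 0.65 [0.4341 0.2114] misfit 0.3
marker_mid [0.508  0.1024] [136.6  18.1] -7.3
timer [0.5847 0.1869] [70.  66.3] 80.7
probe [0.4346 0.2129] [101.8  63.9] 82.4
```

```bash
python3 - <<'E'
from look import *
for z in(.006,.01,.01,.014,.018): print(z);weight('large_weight','wrist',[.44,.211],z)
m=camera_model('wrist');im=read_camera('wrist');head(m,im)
for n,z in(('marker_mid',.018),('timer',.028)):
    d=spotter.silhouettes(n,'wrist')
    if d: print(n,*rectW(m,d[0]['pixels'],z))
print(sense()['time'])
E
```

```text
0.006
large_weight wrist 0.68 [0.4412 0.21  ] misfit 0.03
0.01
large_weight wrist 0.61 [0.4399 0.2103] misfit 0.04
0.01
large_weight wrist 0.66 [0.4399 0.2101] misfit 0.05
0.014
large_weight wrist 0.68 [0.4385 0.2101] misfit 0.05
0.018
large_weight wrist 0.87 [0.4378 0.2104] misfit 0.1
head [0.4802 0.3089] [80.1 28.4] -8.0
marker_mid [0.4892 0.104 ] [91.  16.2] -7.8
timer [0.584  0.1913] [111.7  97.4] -7.9
57.8
```

```bash
python3 -c "
from bench import *
print(hand_in())"
```

```text
the job is handed in; nothing more can be done
None
```

All five pieces are back in their cut-outs, and I handed the job in at about 58 s of the 128 s limit. No verdict came back, so what follows is from my own last checks.

| Piece | Distance from its place (allowed) | Last check |
|---|---|---|
| Thermometer | about 1 mm (12 mm) | head in the wide part, lined up with the slot |
| Marker | about 4 mm (12 mm) | flat in its slot |
| Timer | about 5 mm (14 mm) | flat in its cut-out |
| Small weight | about 2 mm (10 mm) | upright in the small well |
| Large weight | about 1.5 mm (10 mm) | upright; wrist-camera fits at floor height miss by 3–5% |

The gripper was open and clear of everything, with no force on it.

- **First thermometer attempt:** it ran into joint 6's limit and tilted the tool. I put the thermometer down, levelled the tool, turned the gripper half round and grasped it again.
- **Large weight:** it slipped about 4–8 mm down in the grip, so it touched the well floor early, pushing about 45 N through the wrist (limit 120 N). I lifted it, set it down lightly and released it.
- **Checks that disagreed:**
    - For the two weights, the top camera reads up to about 6 mm nearer the robot than the wrist camera, and its fits were poor (30–40% misfit).
    - Several late network outlines were wrong or partly hidden (thermometer from the top camera, marker and timer from the wrist), so I left them out.
    - All my picture views were used before the large weight was released, so its final position rests on the camera fits alone.

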